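Close the drying hood and set its purge valve half open

TASK

Start the dry-air purge of the slide-drying hood: first pull its raised glass sash gently all the way down until it is fully shut, then turn the pointer handle of the quarter-turn purge valve anticlockwise to half open, so that the pointer stands on the long mark of the dial, midway between the stop pins. Leave the valve with the round handwheel as it is, do not disturb the other things on the bench, and let go of everything at the end.

Things in the scene. Friction and masses are not known exactly. Their poses are not given: they have to be found in the camera images.
- hood: Slide-drying hood with clear walls and a white and aluminium frame, fixed to the bench, 220 deep (x) x 300 wide (y) x 240 mm high; origin at the centre of its underside; its open front, closed by the sash, faces its own -x (roughly towards the robot).
- sash (a joint): Height of the glass sash above fully shut, in m: 0 is fully shut, grows upwards to 0.11. It is stiff: it stays at whatever height it is left, and needs about 3 N to push down and 13 N to lift.
- sash_bar (a point): Middle of the sash's handle, a level steel bar 14 mm thick, 130 mm long along the hood's y, 45 mm in front of the glass (35 mm clear gap), on standoffs 60 mm either side of the middle. It moves with the sash: 219 mm above the bench when shut. The sash's top edge is 17 mm above the bar's centre; the hood's roof is 240 mm above the bench. Axes as the hood's.
- purge_body: Purge valve fixed to the bench: 100 mm square foot, pipe along its y, round aluminium dial 170 mm across, its top 74 mm above the bench. Origin: centre of its underside, below the handle's axis. Ticks every 15 degrees run from its +x (closed) anticlockwise from above to its +y (fully open); two small stop pins just outside this quarter rise to 86 mm.
- purge_valve (a joint): Angle of the purge valve's pointer handle in rad: 0 closed (pointer along the valve's +x, across the pipe), grows anticlockwise seen from above, 1.571 fully open (pointer along +y, along the pipe); half open is 0.785. Stiff: it stays where it is left (about 0.12 N m to turn).
- purge_grip (a point): Grip point of the pointer handle, on its vertical turning axis, 110 mm above the bench. The handle is a black bar 95 mm long, 18 mm wide, 30 mm high (from 92 to 122 mm above the bench), from 50 mm behind the axis to 45 mm ahead of it, with a low narrow pointer nose that reaches 67 mm ahead. x of this point runs along the bar towards the pointer, z is up.
- half_mark (a point): Outer end of the long black mark on the dial (the half-open mark), 80 mm from the handle's axis, 45 degrees round from the valve's +x towards its +y, 74 mm above the bench.
- vent_body: The other valve, to be left alone: same foot and pipe, but a round black handwheel 106 mm across, top 97 mm above the bench. Origin at the centre of its underside. It may stand on either side of the purge valve.
- vent_rim (a point): A point on top of the handwheel's rim at one of its spokes, 46 mm from its axis; it moves if the handwheel is turned.
- wash_bottle: White bottle, 60 mm across, 150 mm tall; origin at the centre of its underside. Bystander.
- slide_box: Flat grey slide box, 100 (x) x 170 (y) x 35 mm; origin at the centre of its underside. Bystander.
- beaker: Glass beaker, 70 mm across, 85 mm tall; origin at the centre of its underside. Bystander.
- dish_stack: Clear stack of two round dishes, 90 mm across, 32 mm tall; origin at the centre of its underside. Bystander.
- oil_jar: Small amber jar with a black lid, 56 mm across, 70 mm tall; origin at the centre of its underside. Bystander.
Not all that is in view belongs to the job. What is shaped like the purge_body but yellow is not meant.

How it is judged (in metres and radians):
On the way, in this order (a step that is already met when the one before it is completed fails the run):
1. the sash is fully shut while the purge valve is still less than about 30 degrees open (value of joint sash below 0.005 m and value of joint purge_valve below 0.52 rad), for 0.2 s.
2. the purge valve is half open (45 degrees, within 5) (value of joint purge_valve between 0.695 and 0.875 rad), for 0.2 s.
At the end, for the whole second after the job is handed in: The sash is fully shut (within 5 mm) and the purge valve's handle rests at 45 degrees open, within about 5 degrees (all of step 2 and value of joint sash below 0.005 m and velocity of joint purge_valve between -0.03 and 0.03 rad/s); the robot touches nothing.
It fails at once if the sash is slammed (moves down faster than 0.3 m/s) (velocity of joint sash below -0.3 m/s).
It fails at once if the handwheel of the other valve is turned (its rim moves more than 8 mm) (distance of vent_rim from where it was at the start of the episode above 0.008 m).
It fails at once if a loose thing on the bench (bottle, slide box, beaker, dishes, jar) is moved more than 25 mm or tipped (distance of any of wash_bottle, slide_box, beaker, dish_stack, oil_jar from where it was at the start of the episode above 0.025 m or angle between any of wash_bottle, slide_box, beaker, dish_stack, oil_jar's own z axis and vertical above 0.4 rad).
It also fails if it takes over 45 s, if anything falls off the work surface, if the arm or the gripper's body presses on something with over 40 N, if the wrist force passes 120 N, or if a joint passes its speed limit or range.

ROBOT

A 7-joint arm with a two-finger parallel gripper is mounted at the origin on the work surface. World frame = base frame: x ahead of the robot, y to its left, z up, the work surface at z = 0. Lengths are in mm, angles in rad, forces in N, time in s.
With the tool pointing down it reaches from about 400 to 850 mm from the base axis. Payload 10.4 kg.
Tool frame: the origin (TCP) lies midway between the tips of the shut fingers; the grasp point (between the pads) lies manip.pinch_z behind it (manip.pinch_z is the distance from the TCP to the grasp point, in mm); x points along the fingers, z is the direction in which the jaws open and shut, and the axes are right-handed (so a half turn about x gives the same grasp; the last joint's range is limited). The gripper opens to 87 mm and grips with 3 to 60 N. Pads are 19 mm wide; open, the fingers measure 117 mm over their backs; the gripper's body (75 mm by 190 mm) begins 51 mm behind the grasp point.
Start: joints at [-1.359, 0.332, -0.065, 1.46, 0.022, 1.35, -0.088], TCP at [145.39, 607.876, 222.576] pointing down, gripper open.
Joint ranges: [-2.6, 2.6], [-0.5, 2.12], [-1.47, 1.34], [0.16, 2.42], [-1.27, 4.41], [0.06, 2.06], [-2.6, 2.6]. Speed limits (rad/s): [2.22, 2.22, 2.79, 2.79, 3.14, 3.14, 3.14].

INTERFACE

Orientations are given as a unit quaternion [x, y, z, w].
In Python, from plant import telemetry, camera, camera_params, order, manip gives the robot as it stands.
- The arm moves only by the tool step_arm, never from a script. Its argument "plan" is one flat list of numbers, 7 for each row, row after row: the shift along the tool's x, y, z in mm, then the turn, a rotation vector about the tool's x, y, z in degrees, then the closure, from -1 (fully open) to 1 (shut), so that 0 is half open. In form: [tx, ty, tz, wx, wy, wz, gripper, tx, ty, tz, wx, wy, wz, gripper, ...]. A call has 1 to 10 rows; each row is the pose to reach, as a shift and turn from the pose commanded when the call began, along the tool's axes at that moment; what a row does not reach only later rows make up. A row lasts 1/12 s, in which the tool goes at most 41.7 mm and 7.16 degrees, less where a joint would pass 70% of its speed; a pose out of reach is approached as far as the arm can. A call with a gripper value outside its range is refused whole. The fingers move at their own pace and stop on an object; "newtons" is the grip in N (left out, the last holds). Time passes only in rows, so rows that repeat a pose let the fingers close. It gives the time, the measured TCP pose, the force and the opening at its end, in the units of the state.
- telemetry.state(): the state, without advancing time (a new reading comes with each control period).
- camera(name): name is "scene" or "top"; returns (picture, depth): 384x512x3 uint8, red, green, blue; 384x512 float32, mm along the optical axis (not along the pixel's ray), 0 where there is no reading.
- camera_params(name): a dict with "mtx" (3x3 intrinsics, pixels), "k1" (the pictures are not rectified: a ray, as slopes to the right and down, at radius r is drawn at 1 + k1 r^2 times it, then the intrinsics apply), "world_to_cam" (4x4, takes a point from world to camera coordinates). Camera axes: x right, y down, z forward; pixel columns grow to the right and rows downward; lengths in mm; the calibration is good to about 2 mm. A picture is of the moment at which its call begins. camera_params takes no time and is no camera call.
- order.job_done(): hands the job in, once; it reports no verdict.
The state is a dict: "time": time; "qpos": joint angles; "joint_vel": joint speeds; "joint_efforts": joint torques, N m; "position": TCP position; "ee_rot": TCP orientation; "contact_force": force on the tool from outside, world axes, zero at the start; "torque": the same for the moment, N m; "gripper_width": finger opening in mm.
Only numpy, scipy, OpenCV 4.12 (cv2) and the standard library are available. Lean on these libraries where they do the work, as an engineer would, in place of code of your own. Each camera call takes 0.05 s, during which the arm holds its last target. There are 200 camera calls.

## Working session

There is one attempt and no reset: what is moved stays moved. The work goes in short steps, Python scripts to look and compute and a tool call to move; the robot and the scene stay as the last step left them, time stands still between calls to the robot, and variables do not carry over. Pictures are saved under pics/ and viewed, about 8 in all and at most 12, crops included, and the job is handed in when it is done.

Besides the shell and the picture viewer there is one more tool, called after ">>>" as name(argument=value, ...) on one line, values as JSON. step_arm: Moves the arm, as the interface text tells. Its arguments: {"type":"object","properties":{"plan":{"type":"array"},"newtons":{"type":"number"}},"required":["plan"]}

```bash
ls; mkdir -p pics; cat > h.py <<'E'
import numpy as np,cv2,json
from plant import telemetry,camera,camera_params,order,manip
from scipy.spatial.transform import Rotation as R
def unproj(name,u,v):
    p=camera_params(name);K=np.array(p["mtx"]);T=np.array(p["world_to_cam"])
    d=cv2.undistortPoints(np.array([[[u,v]]],float),K,np.array([p["k1"],0,0,0,0.]))[0,0]
    Ri=T[:3,:3].T;return -Ri@T[:3,3],Ri@np.array([d[0],d[1],1.])
def onz(name,u,v,z):
    o,d=unproj(name,u,v);return o+d*(z-o[2])/d[2]
def atdepth(name,u,v,D):
    o,d=unproj(name,u,v);return o+d*D
def proj(name,P):
    p=camera_params(name);K=np.array(p["mtx"]);T=np.array(p["world_to_cam"])
    r,_=cv2.projectPoints(np.array(P,float).reshape(-1,3),cv2.Rodrigues(T[:3,:3])[0],T[:3,3],K,np.array([p["k1"],0,0,0,0.]));return r[:,0]
def tri(a,b):
    (o1,d1),(o2,d2)=unproj(*a),unproj(*b)
    s=np.linalg.lstsq(np.stack([d1,-d2],1),o2-o1,rcond=None)[0];p,q=o1+d1*s[0],o2+d2*s[1]
    return (p+q)/2,np.linalg.norm(p-q)
E
python3 - <<'E'
from h import *
for n in("scene","top"):
    im,d=camera(n);np.savez(f"pics/{n}0.npz",im=im,d=d)
    cv2.imwrite(f"pics/{n}0.png",cv2.resize(im[:,:,::-1],(800,600)))
    p=camera_params(n);T=np.array(p["world_to_cam"]);print(n,p["mtx"],p["k1"],-T[:3,:3].T@T[:3,3],T[2,:3])
print(telemetry.state(),manip.pinch_z)
E
```

```text
pics
scene [[354.45495429   0.         257.61717554]
 [  0.         354.45495429 192.89246706]
 [  0.           0.           1.        ]] -0.02196628881162174 [1108.94326589 -532.95759088 1015.0903354 ] [-0.5267902   0.39817622 -0.75096457]
top [[468.38842811   0.         261.82128255]
 [  0.         468.38842811 183.56428188]
 [  0.           0.           1.        ]] 0.06258354653765798 [ 379.8458997   -73.95324325 1585.81237137] [ 9.62824402e-02 -7.32661504e-04 -9.95353784e-01]
{'time': 0.1, 'qpos': array([-1.35859896,  0.33282474, -0.06471312,  1.46082414,  0.02162796,
        1.34988367, -0.08850343]), 'joint_vel': array([ 0.00014621, -0.00289563,  0.00065125, -0.00122542,  0.00042822,
        0.00124358,  0.001951  ]), 'joint_efforts': array([ 1.53632733e-03, -6.24545074e+01,  2.46926973e-02, -3.90711987e+01,
       -6.13372936e-02,  3.67654162e-02,  6.48855689e-05]), 'position': array([145.33146042, 607.5323496 , 221.83935013]), 'ee_rot': array([-0.43829611,  0.5554431 ,  0.43770987,  0.55478784]), 'contact_force': array([-0.46751909,  0.01807784, -0.7299301 ]), 'torque': array([-0.0132397 , -0.01308209, -0.02768244]), 'gripper_width': 86.7398724204302} 18.700000000000003
```

View pics/scene0.png

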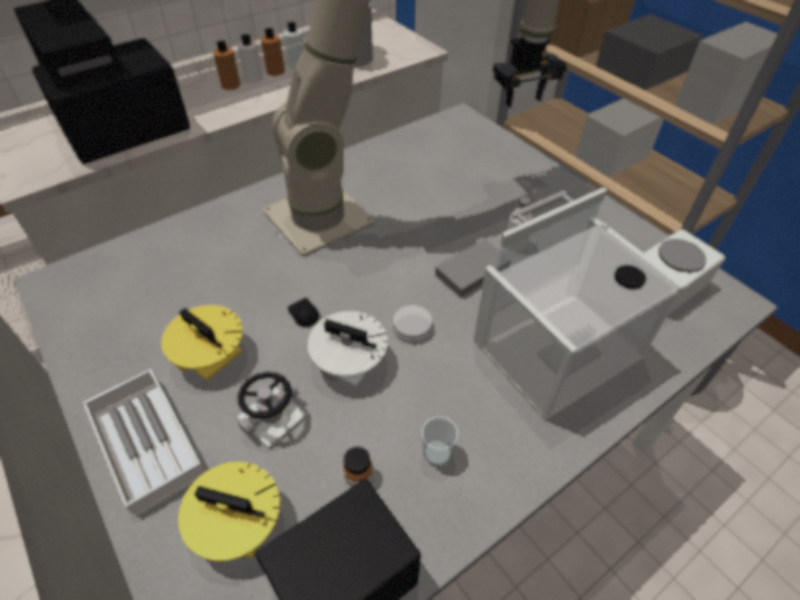

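View pics/top0.png

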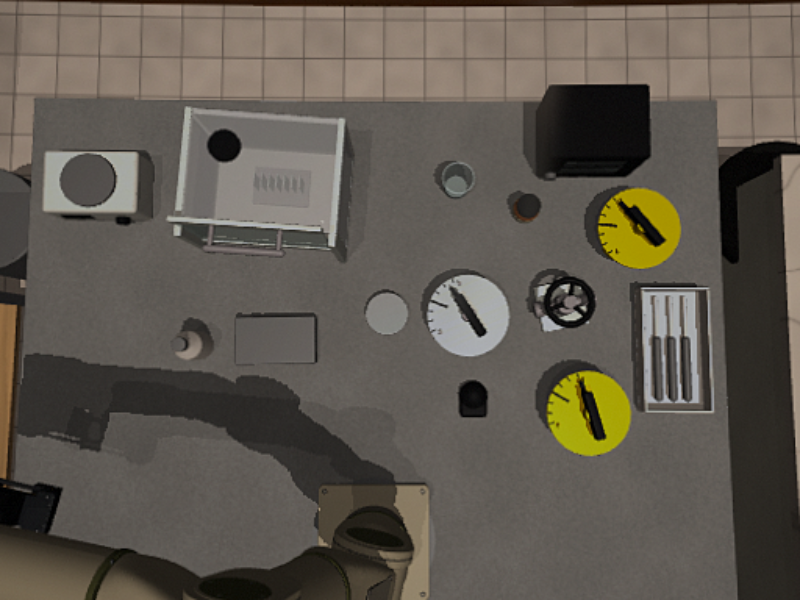

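Seen: in the top view (800x600) the white dial is at (468,315), with a yellow dial at (640,228), another at (588,412) and the handwheel at (570,300). The sash bar runs from (207,250) to (283,254). In the scene view the white dial is at (347,345) and the bar near (545,207). By the description, the white dial is the purge valve. I'll measure it and check a close crop.

```bash
python3 - <<'E'
from h import *
t=np.load("pics/top0.npz");s=np.load("pics/scene0.npz");im=t["im"];d=t["d"]
c=im[160:240,260:340,::-1];c2=im[125:175,95:230,::-1]
a=cv2.resize(c,(500,500),interpolation=cv2.INTER_CUBIC)
c3=s["im"][110:190,300:420,::-1]
b=np.vstack([cv2.resize(c2,(300,111)),cv2.resize(c3,(300,200)),np.zeros((189,300,3),np.uint8)])
cv2.imwrite("pics/crop1.png",np.hstack([a,b]))
hsv=cv2.cvtColor(im,cv2.COLOR_RGB2HSV)
roi=np.zeros(im.shape[:2],np.uint8);roi[165:235,265:332]=1
m=((hsv[...,1]<40)&(hsv[...,2]>135)).astype(np.uint8)*roi
cs=max(cv2.findContours(m,cv2.RETR_EXTERNAL,cv2.CHAIN_APPROX_NONE)[0],key=cv2.contourArea)
pts=np.array([onz("top",*p,74)[:2] for p in cv2.convexHull(cs)[:,0].astype(float)])
print("dial",cv2.minEnclosingCircle(pts.astype(np.float32)),np.ptp(pts,0))
bm=((hsv[...,2]<60).astype(np.uint8)*roi)
cb=max(cv2.findContours(bm,cv2.RETR_EXTERNAL,cv2.CHAIN_APPROX_NONE)[0],key=cv2.contourArea)
ys,xs=np.nonzero(cv2.drawContours(np.zeros_like(bm),[cb],-1,1,-1))
P=np.array([onz("top",x,y,122)[:2] for x,y in zip(xs,ys)])
print("bar",len(P),P.mean(0),cv2.minAreaRect(P.astype(np.float32)))
w,v=np.linalg.eigh(np.cov(P.T));print("axis",np.degrees(np.arctan2(v[1,1],v[0,1])))
for n,S in(("top",t),("scene",s)):
  print(n,[ (u,vv,S["d"][vv,u]) for u,vv in([(157,161),(145,161),(170,162)] if n=="top" else [(349,132),(340,135),(358,128)])])
# points by depth in front of hood, top
D=d[140:170,120:200];
for y in range(150,168,2): print(y,[int(atdepth("top",x,y,d[y,x])[2]) for x in range(124,196,6)])
E
```

```text
dial ((468.34954833984375, -195.951416015625), 84.22493743896484) [164.86817001 164.66440615]
bar 195 [ 469.94565745 -193.20729414] ((473.4562072753906, -190.01107788085938), (113.90231323242188, 22.592079162597656), 30.635007858276367)
axis -146.76133811482543
top [(157, 161, np.float32(1280.4954)), (145, 161, np.float32(1277.2551)), (170, 162, np.float32(1276.0571))]
scene [(349, 132, np.float32(1601.7964)), (340, 135, np.float32(1594.2555)), (358, 128, np.float32(1620.7706))]
150 [162, 178, 313, 200, 208, 213, 227, 228, 244, 316, 254, 269]
152 [166, 134, 308, 157, 164, 176, 188, 188, 206, 321, 217, 226]
154 [157, 110, 316, 117, 119, 129, 141, 154, 156, 319, 178, 188]
156 [138, 94, 21, 6, 0, 102, 113, 1585, 117, 319, 134, 141]
158 [-1, 317, 322, 321, 319, 322, 311, -4, -1, 319, 100, 113]
160 [-1, 4, 318, 314, 322, 321, 324, 319, 323, 321, 0, 4]
162 [2, 0, 5, -2, 313, 312, 320, 319, 324, 319, 0, -1]
164 [0, -2, 0, -2, -4, -1, 9, -1, 0, 312, -3, -2]
166 [4, 3, -2, 2, -3, -1, -6, -5, 0, 1585, -1, 3]
```

View pics/crop1.png

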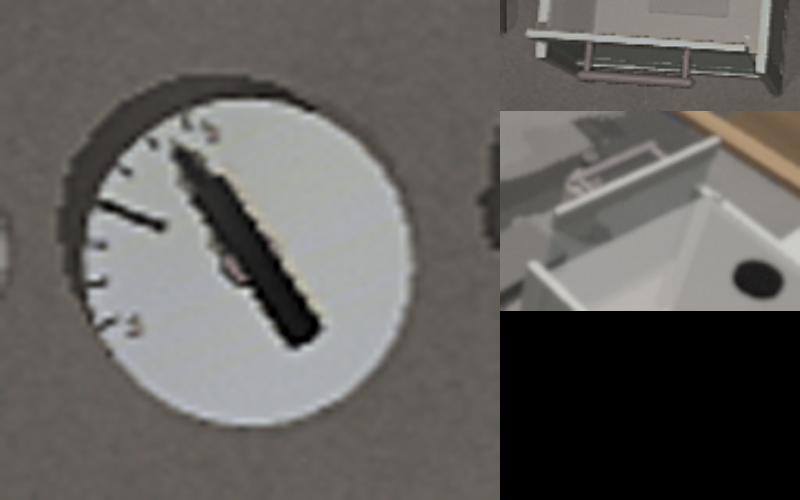

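Crop: the pointer nose is at (172,148), the long mark runs from (100,203) to (163,228) and the pins are near (210,130) and (133,325), about the dial centre (248,262). So the handle is open a few degrees and clearly below the mark. It is the white dial with a pointer handle, so the choice stands. Next I'll compute the bar pose and the moves.

```bash
python3 - <<'E'
from h import *
t=np.load("pics/top0.npz");d=t["d"]
C=np.array([468.3,-196.0])
f=lambda u,v,z:onz("top",260+(u+.5)/6.25-.5,160+(v+.5)/6.25-.5,z)[:2]
ang=lambda p:np.degrees(np.arctan2(*(p-C)[::-1]))
for n,u,v,z in(("mark o",100,203,74),("mark i",163,228,74),("pin1",212,133,84),("pin2",131,325,84),("nose",174,150,98),("bar tail",306,335,118)):
    p=f(u,v,z);print(n,p.round(1),np.linalg.norm(p-C).round(1),ang(p).round(1))
Q=[]
for y in range(154,168):
  for x in range(128,186):
    if d[y,x]>0:
      p=atdepth("top",x,y,d[y,x])
      if 300<p[2]<335:Q.append((x,y,*p))
Q=np.array(Q);
# per column front-most pixels
low=np.array([Q[Q[:,0]==x][np.argsort(Q[Q[:,0]==x][:,1])[-3:]].mean(0) for x in np.unique(Q[:,0])])
pts=np.array([onz("top",a,b,320)[:2] for a,b in low[:,:2]])
print(np.median(Q[:,4]),pts[[0,1,2,-3,-2,-1]].round(1));
k=np.polyfit(pts[3:-3,1],pts[3:-3,0],1);print("slope deg",np.degrees(np.arctan(k[0])),"len",np.ptp(pts[:,1]),"mid",np.polyval(k,pts[:,1].mean()),pts[:,1].mean())
st=telemetry.state();print(R.from_quat(st["ee_rot"]).as_matrix().round(3))
# scene depth check
s=np.load("pics/scene0.npz")
for u,v in((349,132),(340,135),(358,128),(345,133)):print(atdepth("scene",u,v,s["d"][v,u]).round(0))
E
```

```text
mark o [ 498.5 -119.7] 82.1 68.4
mark i [ 485.6 -152.2] 47.1 68.4
pin1 [ 534.1 -177.1] 68.4 16.0
pin2 [ 435.1 -135.2] 69.3 118.6
nose [ 523.9 -156.7] 68.0 35.3
bar tail [ 429.1 -221.3] 46.7 -147.2
318.4371024350444 [[571.4 283.1]
 [568.6 280.4]
 [568.6 277.7]
 [558.1 150.5]
 [558.1 147.8]
 [560.8 145.2]]
slope deg 3.755818692582619 len 137.95666835878387 mid 563.3149964466464 214.16860449046453
[[-0.    -0.973  0.233]
 [-0.001  0.233  0.973]
 [-1.    -0.    -0.001]]
[342. 559.  -1.]
[330. 515.  -6.]
[347. 614.  -0.]
[575. 208. 313.]
```

>>> step_arm(plan=[-40, 0, 0, 0, 0, 0, 1, -80, 0, 0, 0, 0, 0, 1, -120, 0, 0, 0, 0, 0, 1, -137, -36, -20, 6, 0, 0, 1, -137, -70, -40, 12, 0, 0, 1, -137, -104, -60, 18, 0, 0, 1, -137, -138, -79, 24, 0, 0, 1, -137, -172, -99, 30, 0, 0, 1, -137, -206, -118, 36, 0, 0, 1, -137, -240, -138, 41, 0, 0, 1], newtons=10)

```text
time: 0.93
position: [347.7, 416.2, 359.4]
ee_rot: [-0.214, 0.674, 0.214, 0.674]
contact_force: [1.1, 0.7, 0.6]
gripper_width: 28.2
```

```bash
cat >> h.py <<'E'
def go(x,y,yaw):
    """tool down: shift in tool axes to world x,y and tool-x turn so jaws (tool z) point at yaw deg"""
    st=telemetry.state();M=R.from_quat(st["ee_rot"]).as_matrix();p=st["position"]
    cy=np.degrees(np.arctan2(M[1,2],M[0,2]));dy=(yaw-cy+90)%180-90
    v=M.T@np.array([x-p[0],y-p[1],0]);print("pos",p.round(1),"t",round(st["time"],2),"jaw yaw",cy.round(1),"tool shift",v.round(1),"wx",round(-dy,1),"tilt",np.degrees(np.arccos(-M[2,0])).round(2),"F",st["contact_force"].round(1),"w",round(st["gripper_width"],1),"q7",st["qpos"][[0,6]].round(2))
E
python3 -c "
from h import *
go(563,214,-3.8)"
```

```text
pos [347.7 416.2 359.4] t 0.93 jaw yaw 35.2 tool shift [-1.000e-01 -2.893e+02  5.920e+01] wx 39.0 tilt 0.02 F [1.1 0.7 0.6] w 28.2 q7 [-1.11 -0.33]
```

>>> step_arm(plan=[0, -36, 7, 6, 0, 0, 1, 0, -72, 15, 12, 0, 0, 1, 0, -108, 22, 18, 0, 0, 1, 0, -144, 30, 24, 0, 0, 1, 0, -180, 37, 30, 0, 0, 1, 0, -216, 44, 36, 0, 0, 1, 0, -252, 52, 39, 0, 0, 1, 0, -285, 58, 39, 0, 0, 1, 0, -285, 58, 39, 0, 0, 1, 0, -285, 58, 39, 0, 0, 1])

```text
time: 1.77
position: [560.6, 217.4, 358.9]
ee_rot: [0.022, 0.707, -0.023, 0.707]
contact_force: [-0.2, -0.0, 0.5]
gripper_width: 0.5
```

```bash
python3 - <<'E'
from h import *
go(563,214,-3.8)
im,_=camera("top");im2,_=camera("scene")
a=cv2.resize(im[120:200,100:220,::-1],(600,400));b=cv2.resize(im2[85:185,290:440,::-1],(600,400))
cv2.imwrite("pics/c2.png",cv2.resize(np.hstack([a,b]),(800,267)))
E
```

```text
pos [560.6 217.4 358.9] t 1.77 jaw yaw -3.7 tool shift [ 0.  -3.3  2.6] wx 0.1 tilt 0.08 F [-0.2 -0.   0.5] w 0.5 q7 [-0.79 -0.43]
```

View pics/c2.png

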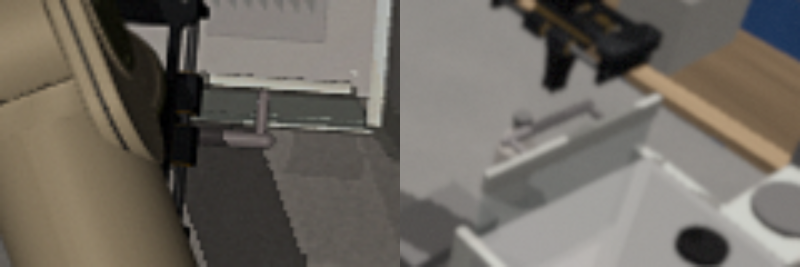

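Picture: the shut fingers hang over the middle of the bar. In the left (top-view) half, the bar's right end is at (270,140) and the gripper is at (183,125). Now descend slowly.

>>> step_arm(plan=[10, -2, 2, 0, 0, 0, 1, 20, -3, 2, 0, 0, 0, 1, 28, -3, 2, 0, 0, 0, 1, 34, -3, 2, 0, 0, 0, 1, 40, -3, 2, 0, 0, 0, 1, 46, -3, 2, 0, 0, 0, 1, 52, -3, 2, 0, 0, 0, 1])

```text
time: 2.45
position: [561.0, 216.9, 307.4]
ee_rot: [0.021, 0.707, -0.021, 0.707]
contact_force: [-3.2, -0.0, 4.7]
gripper_width: 0.8
```

Contact force is about 3–5 N, as expected, so I'll keep pushing.

>>> step_arm(plan=[8, 0, 0, 0, 0, 0, 1, 16, 0, 0, 0, 0, 0, 1, 24, 0, 0, 0, 0, 0, 1, 32, 0, 0, 0, 0, 0, 1, 40, 0, 0, 0, 0, 0, 1, 48, 0, 0, 0, 0, 0, 1, 56, 0, 0, 0, 0, 0, 1, 62, 0, 0, 0, 0, 0, 1, 67, 0, 0, 0, 0, 0, 1, 70, 0, 0, 0, 0, 0, 1])

```text
time: 3.28
position: [561.4, 216.7, 236.8]
ee_rot: [0.021, 0.707, -0.021, 0.707]
contact_force: [-1.3, 1.8, 3.5]
gripper_width: 0.1
```

>>> step_arm(plan=[3, 0, 0, 0, 0, 0, 1, 6, 0, 0, 0, 0, 0, 1, 9, 0, 0, 0, 0, 0, 1, 11, 0, 0, 0, 0, 0, 1, 12, 0, 0, 0, 0, 0, 1, 12, 0, 0, 0, 0, 0, 1])

```text
time: 3.78
position: [561.6, 216.6, 226.2]
ee_rot: [0.022, 0.707, -0.021, 0.707]
contact_force: [-4.5, 2.1, 7.7]
gripper_width: 0.4
```

>>> step_arm(plan=[1, 0, 0, 0, 0, 0, 1, 2, 0, 0, 0, 0, 0, 1, 2, 0, 0, 0, 0, 0, 1, 2, 0, 0, 0, 0, 0, 1])

```text
time: 4.12
position: [561.6, 216.7, 226.0]
ee_rot: [0.022, 0.706, -0.021, 0.707]
contact_force: [-10.1, -0.9, 21.1]
gripper_width: 0.1
```

The stop is confirmed: z holds at 226 and the force rises to 21 N. Lift off and head for the valve.

>>> step_arm(plan=[-15, 0, 0, 0, 0, 0, 1, -50, 0, 0, 0, 0, 0, 1, -80, -10, -2, 0, 0, 0, 1, -80, -48, -8, 6, 0, 0, -1, -80, -86, -14, 12, 0, 0, -1, -80, -124, -20, 18, 0, 0, -1, -80, -162, -26, 24, 0, 0, -1, -80, -200, -32, 30, 0, 0, -1, -80, -238, -38, 36, 0, 0, -1, -80, -276, -44, 42, 0, 0, -1])

```text
time: 4.95
position: [500.1, -58.9, 303.2]
ee_rot: [0.275, 0.651, -0.275, 0.652]
contact_force: [0.3, -0.0, 0.3]
gripper_width: 39.0
```

```bash
python3 -c "
from h import *
go(468.3,-196,-56.2)"
```

```text
pos [500.1 -58.9 303.2] t 4.95 jaw yaw -45.8 tool shift [ 1.000e-01 -1.184e+02  7.610e+01] wx 10.4 tilt 0.03 F [ 0.3 -0.   0.3] w 39.0 q7 [-0.61 -0.76]
```

>>> step_arm(plan=[0, -33, 21, 5, 0, 0, -1, 0, -66, 42, 10, 0, 0, -1, 0, -99, 63, 10, 0, 0, -1, 0, -118, 76, 10, 0, 0, -1, 40, -118, 76, 10, 0, 0, -1, 80, -118, 76, 10, 0, 0, -1, 120, -118, 76, 10, 0, 0, -1, 150, -118, 76, 10, 0, 0, -1, 150, -118, 76, 10, 0, 0, -1])

```text
time: 5.7
position: [466.4, -192.9, 148.1]
ee_rot: [0.328, 0.629, -0.331, 0.623]
contact_force: [-1.0, -0.4, -0.2]
gripper_width: 86.4
```

```bash
python3 - <<'E'
from h import *
go(468.3,-196,-56.2)
im,_=camera("top");im2,_=camera("scene")
a=im[150:250,230:380,::-1];b=im2[180:260,170:290,::-1]
cv2.imwrite("pics/c3.png",np.hstack([cv2.resize(a,(400,267)),cv2.resize(b,(400,267))]))
cv2.imwrite("pics/c3h.png",cv2.resize(im2[85:285,150:450,::-1],(750,500)))
E
```

```text
pos [ 466.4 -192.9  148.1] t 5.7 jaw yaw -55.5 tool shift [-0.  -0.1  3.6] wx 0.7 tilt 0.5 F [-1.  -0.4 -0.2] w 86.4 q7 [-0.43 -0.56]
```

View pics/c3h.png

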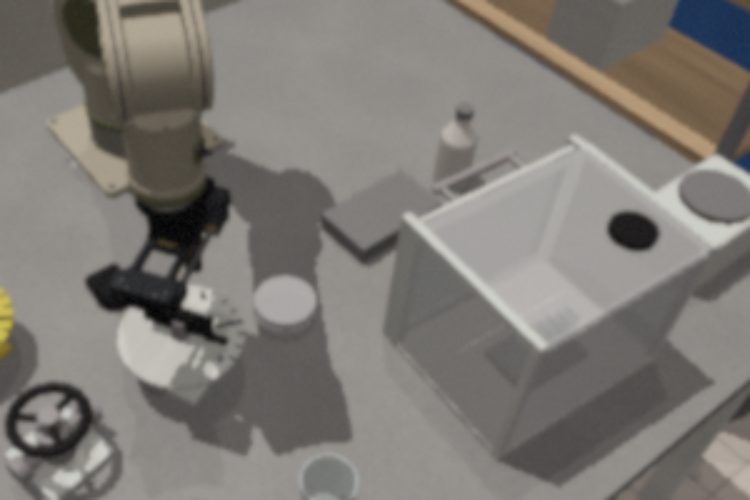

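Picture: the sash handle (480,178) is down at roof level, so the sash is shut, and the gripper straddles the pointer handle at (180,300). Now descend and grip gently.

>>> step_arm(plan=[0, 0, 3, 1, 0, 0, -1, 15, 0, 3, 1, 0, 0, -1, 30, 0, 3, 1, 0, 0, -1, 42, 0, 3, 1, 0, 0, -1, 52, 0, 3, 1, 0, 0, -1, 54, 0, 3, 1, 0, 0, -1, 54, 0, 3, 1, 0, 0, -0.3], newtons=10)

```text
time: 6.38
position: [471.9, -195.9, 99.6]
ee_rot: [0.334, 0.623, -0.335, 0.623]
contact_force: [0.1, 0.6, -0.8]
gripper_width: 84.5
```

>>> step_arm(plan=[0, 0, 0, 0, 0, 0, 0.4, 0, 0, 0, 0, 0, 0, 0.4, 0, 0, 0, 0, 0, 0, 0.5, 0, 0, 0, 0, 0, 0, 0.6, 0, 0, 0, 0, 0, 0, 1, 0, 0, 0, 0, 0, 0, 1, 0, 0, 0, 0, 0, 0, 1, 0, 0, 0, 0, 0, 0, 1])

```text
time: 7.05
position: [471.8, -195.7, 99.5]
ee_rot: [0.334, 0.623, -0.334, 0.623]
contact_force: [-0.8, 0.4, 0.5]
gripper_width: 35.0
```

```bash
python3 -c "
from h import *
go(468.3,-196,-21.6)"
```

```text
pos [ 471.8 -195.7   99.5] t 7.05 jaw yaw -56.4 tool shift [-0.  -3.1 -1.7] wx -34.8 tilt 0.0 F [-0.8  0.4  0.5] w 35.0 q7 [-0.39 -0.51]
```

>>> step_arm(plan=[3, -3, -2, 0, 0, 0, 0.1, 7, -3, -2, 0, 0, 0, 0.1, 7, -3, -2, 0, 0, 0, 1, 7, -3, -2, 0, 0, 0, 1, 7, -3, -2, 0, 0, 0, 1, 7, -3, -2, 0, 0, 0, 1, 7, -3, -2, 0, 0, 0, 1, 7, -3, -2, 0, 0, 0, 1], newtons=15)

```text
time: 7.72
position: [468.1, -195.7, 92.4]
ee_rot: [0.334, 0.623, -0.334, 0.623]
contact_force: [0.6, -0.9, -3.7]
gripper_width: 27.4
```

```bash
python3 -c "
from h import *
go(468.3,-196,-21.6)"
```

```text
pos [ 468.1 -195.7   92.4] t 7.72 jaw yaw -56.5 tool shift [-0.  -0.   0.3] wx -34.9 tilt 0.01 F [ 0.6 -0.9 -3.7] w 27.4 q7 [-0.39 -0.5 ]
```

>>> step_arm(plan=[0, 0, 0, 0, 0, 0, 1, 0, 0, 0, 0, 0, 0, 1, 0, 0, 0, 0, 0, 0, 1, 0, 0, 0, 0, 0, 0, 1])

```text
time: 8.05
position: [468.1, -195.7, 92.5]
ee_rot: [0.334, 0.623, -0.334, 0.623]
contact_force: [0.5, -1.2, -4.1]
gripper_width: 27.5
```

The width is 27.5, not 18. Look.

```bash
python3 - <<'E'
from h import *
im,_=camera("top");im2,_=camera("scene")
a=im[160:240,260:340,::-1];b=im2[180:260,180:260,::-1]
cv2.imwrite("pics/c4.png",np.hstack([cv2.resize(a,(400,400),interpolation=2),cv2.resize(b,(400,400),interpolation=2)]))
E
```

```text
(no output)
```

View pics/c4.png

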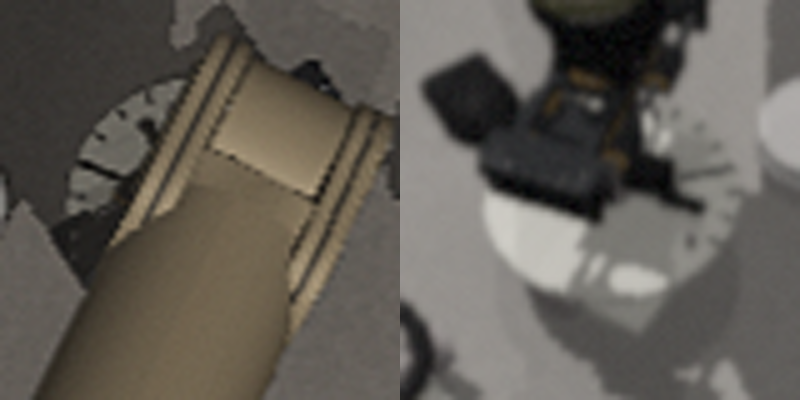

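The nose is unmoved, so the fingertips seem to have caught a wider hub just under the bar. Open slightly, rise 7 mm and close again.

>>> step_arm(plan=[0, 0, 0, 0, 0, 0, 0.1, 0, 0, 0, 0, 0, 0, 0.1, -4, 0, 0, 0, 0, 0, 0.1, -7, 0, 0, 0, 0, 0, 0.1, -8, 0, 0, 0, 0, 0, 1, -8, 0, 0, 0, 0, 0, 1, -8, 0, 0, 0, 0, 0, 1, -8, 0, 0, 0, 0, 0, 1, -8, 0, 0, 0, 0, 0, 1, -8, 0, 0, 0, 0, 0, 1], newtons=15)

```text
time: 8.98
position: [468.3, -195.6, 100.7]
ee_rot: [0.335, 0.623, -0.334, 0.623]
contact_force: [-0.2, 1.6, 5.0]
gripper_width: 27.2
```

```bash
cat >> h.py <<'E'
def nose():
    C=np.array([468.3,-196.0])
    for n in("scene","top"):
        im,_=camera(n);v=im.max(2)
        # dark pixels on the ring r 58..70 at z 96, world yaw 10..125
        best=[]
        for a in np.arange(15,120,1.):
            P=[[C[0]+r*np.cos(np.radians(a)),C[1]+r*np.sin(np.radians(a)),96] for r in(56,59,62,65)]
            q=proj(n,P).astype(np.float32);best.append(cv2.remap(v,q[:,0].reshape(1,-1),q[:,1].reshape(1,-1),1).mean())
        b=np.array(best);print(n,"min at",15+b.argmin(),[int(x) for x in b[::3]])
    print("tq",telemetry.state()["torque"].round(3))
E
python3 -c "
from h import *
nose();go(468.3,-196,-21.6)
C=np.array([468.3,-196]);
for z in(92,96,100):p=onz('scene',240,221.6,z)[:2]-C;print(z,np.hypot(*p),np.degrees(np.arctan2(p[1],p[0])))
s=np.load('pics/scene0.npz')['im'];t=np.load('pics/top0.npz')['im']
import h
h.camera=lambda n:((s if n=='scene' else t),0)
print('initial');nose()
"
```

```text
scene min at 27 [116, 105, 82, 52, 36, 54, 86, 115, 131, 134, 128, 113, 100, 94, 108, 119, 123, 122, 122, 123, 126, 128, 130, 130, 133, 137, 140, 140, 135, 129, 135, 149, 152, 147, 151]
top min at 70 [80, 64, 75, 85, 82, 49, 28, 42, 87, 106, 103, 103, 103, 103, 104, 105, 106, 101, 40, 47, 88, 84, 85, 83, 65, 52, 40, 33, 34, 34, 35, 49, 69, 70, 56]
tq [ 0.22   0.349 -0.026]
pos [ 468.4 -195.6  100.7] t 9.08 jaw yaw -56.4 tool shift [-0.  -0.2  0.3] wx -34.8 tilt 0.02 F [-0.9  1.   5.2] w 27.3 q7 [-0.4  -0.51]
92 67.93732030920934 28.996333007277002
96 69.41279814443814 26.830851172775347
100 70.98322596916472 24.75833209335757
initial
scene min at 26 [121, 105, 81, 55, 51, 88, 137, 174, 192, 195, 188, 171, 160, 159, 180, 194, 200, 201, 200, 200, 201, 201, 200, 197, 197, 200, 202, 201, 195, 184, 181, 182, 175, 164, 167]
top min at 70 [154, 150, 164, 155, 116, 70, 38, 55, 120, 159, 166, 167, 165, 166, 166, 167, 171, 161, 58, 81, 173, 171, 167, 167, 166, 169, 167, 167, 169, 170, 171, 168, 171, 171, 163]
tq [ 0.22   0.349 -0.026]
```

>>> step_arm(plan=[0, 0, 0, -3, 0, 0, 1, 0, 0, 0, -6, 0, 0, 1, 0, 0, 0, -9, 0, 0, 1, 0, 0, 0, -12, 0, 0, 1, 0, 0, 0, -12, 0, 0, 1], newtons=30)

```text
time: 9.5
position: [468.3, -195.6, 100.7]
ee_rot: [0.267, 0.655, -0.266, 0.655]
contact_force: [-0.6, 2.0, 5.4]
gripper_width: 26.5
```

```bash
python3 - <<'E'
from h import *
nose();go(468.3,-196,-21.6)
im2,_=camera("scene")
cv2.imwrite("pics/c5.png",cv2.resize(im2[180:260,180:260,::-1],(600,600),interpolation=2))
E
```

```text
scene min at 38 [129, 130, 128, 123, 115, 100, 76, 49, 38, 50, 74, 89, 96, 103, 122, 134, 138, 138, 138, 138, 138, 137, 134, 128, 128, 132, 136, 137, 134, 128, 129, 135, 131, 116, 94]
top min at 70 [80, 61, 71, 84, 93, 98, 104, 105, 92, 50, 31, 35, 74, 106, 105, 104, 107, 101, 39, 52, 108, 107, 104, 103, 102, 95, 92, 91, 84, 67, 46, 44, 57, 85, 63]
tq [0.29  0.352 0.056]
pos [ 468.3 -195.6  100.7] t 9.6 jaw yaw -44.4 tool shift [-0.  -0.3  0.3] wx -22.8 tilt 0.03 F [-0.6  0.1  5.4] w 26.9 q7 [-0.37 -0.31]
```

View pics/c5.png

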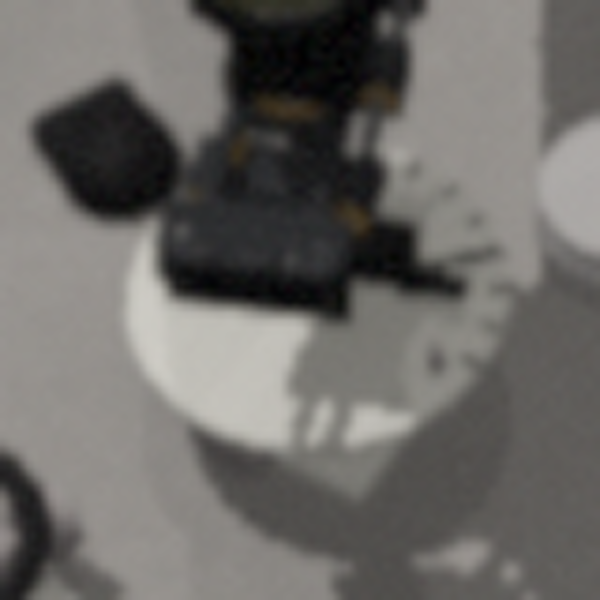

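The pointer follows the tool: the nose is now at (460,288), with the long mark at (500,248). Continue with 23° more.

>>> step_arm(plan=[0, 0, 0, -4, 0, 0, 1, 0, 0, 0, -8, 0, 0, 1, 0, 0, 0, -12, 0, 0, 1, 0, 0, 0, -16, 0, 0, 1, 0, 0, 0, -20, 0, 0, 1, 0, 0, 0, -23, 0, 0, 1, 0, 0, 0, -23, 0, 0, 1, 0, 0, 0, -23, 0, 0, 1])

```text
time: 10.32
position: [468.3, -195.6, 100.7]
ee_rot: [0.132, 0.695, -0.131, 0.695]
contact_force: [-1.6, 1.7, 5.7]
gripper_width: 27.0
```

```bash
python3 - <<'E'
from h import *
nose();go(468.3,-196,-21.6)
im2,_=camera("scene");im,_=camera("top")
f=lambda a:cv2.resize(a[:,:,::-1],(400,400),interpolation=2)
cv2.imwrite("pics/c6.png",np.hstack([f(im2[190:250,195:255]),f(im[170:230,260:320])]))
E
```

```text
scene min at 117 [138, 137, 136, 136, 135, 133, 130, 126, 122, 119, 111, 96, 72, 47, 40, 52, 70, 95, 127, 150, 160, 157, 143, 125, 114, 110, 110, 108, 97, 77, 57, 44, 33, 26, 26]
top min at 69 [76, 58, 70, 84, 92, 99, 103, 102, 102, 101, 102, 102, 103, 103, 104, 106, 78, 36, 24, 53, 108, 107, 104, 102, 102, 108, 108, 104, 107, 108, 104, 92, 88, 91, 79]
tq [0.273 0.393 0.015]
pos [ 468.3 -195.6  100.7] t 10.42 jaw yaw -21.4 tool shift [-0.  -0.4  0.2] wx 0.2 tilt 0.02 F [-0.7  1.7  6. ] w 27.0 q7 [-0.32  0.07]
```

View pics/c6.png

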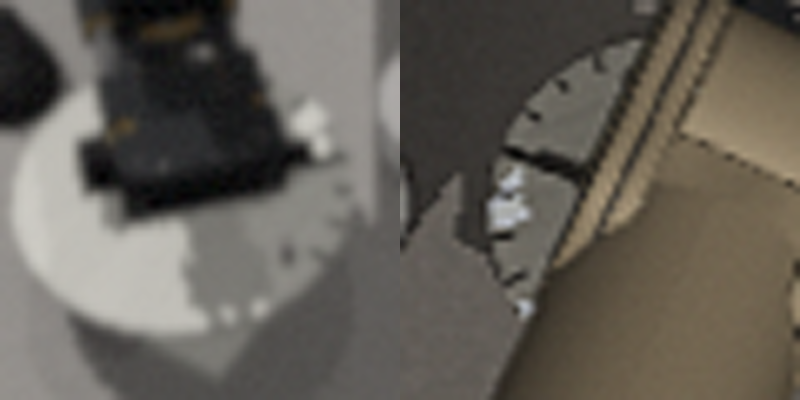

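In the top view the pointer now lies over the long mark (from (510,152) to (575,178)). Release and retreat.

>>> step_arm(plan=[0, 0, 0, 0, 0, 0, 0.2, 0, 0, 0, 0, 0, 0, 0, 0, 0, 0, 0, 0, 0, -0.4, 0, 0, 0, 0, 0, 0, -0.6, 0, 0, 0, 0, 0, 0, -0.6, -10, 0, 0, 0, 0, 0, -0.6, -30, 0, 0, 0, 0, 0, -0.6, -60, 0, 0, 0, 0, 0, -0.6, -95, 0, 0, 0, 0, 0, -0.6, -130, 0, 0, 0, 0, 0, -0.6])

```text
time: 11.35
position: [467.5, -196.0, 232.5]
ee_rot: [0.132, 0.695, -0.132, 0.695]
contact_force: [1.7, -0.2, -0.4]
gripper_width: 69.2
```

```bash
python3 -c "
from h import *
go(300,300,-3)"
```

```text
pos [ 467.5 -196.   232.5] t 11.35 jaw yaw -21.5 tool shift [   0.   400.1 -337.6] wx -18.5 tilt 0.03 F [ 1.7 -0.2 -0.4] w 69.2 q7 [-0.37 -0.03]
```

>>> step_arm(plan=[-35, 0, 0, 0, 0, 0, -0.6, -70, 0, 0, 0, 0, 0, -0.6, -90, 30, -18, 0, 0, 0, -0.6, -90, 63, -37, 0, 0, 0, -0.6, -90, 96, -57, 0, 0, 0, -0.6, -90, 130, -77, 0, 0, 0, -0.6, -90, 163, -97, 0, 0, 0, -0.6, -90, 196, -117, 0, 0, 0, -0.6, -90, 228, -136, 0, 0, 0, -0.6, -90, 258, -154, 0, 0, 0, -0.6])

```text
time: 12.18
position: [418.4, 102.4, 321.5]
ee_rot: [0.132, 0.694, -0.131, 0.695]
contact_force: [0.7, 0.3, 0.9]
gripper_width: 69.6
```

```bash
python3 - <<'E'
from h import *
im2,d2=camera("scene");im,d=camera("top")
hsv=cv2.cvtColor(im,cv2.COLOR_RGB2HSV)
roi=np.zeros(im.shape[:2],np.uint8);roi[165:235,265:332]=1
bm=((hsv[...,2]<60).astype(np.uint8)*roi)
cb=max(cv2.findContours(bm,cv2.RETR_EXTERNAL,cv2.CHAIN_APPROX_NONE)[0],key=cv2.contourArea)
ys,xs=np.nonzero(cv2.drawContours(np.zeros_like(bm),[cb],-1,1,-1))
P=np.array([onz("top",x,y,122)[:2] for x,y in zip(xs,ys)])
w,v=np.linalg.eigh(np.cov(P.T));print("axis",np.degrees(np.arctan2(v[1,1],v[0,1]))%180,len(P),cv2.minAreaRect(P.astype(np.float32)))
f=lambda a,w,h:cv2.resize(a[:,:,::-1],(w,h),interpolation=2)
cv2.imwrite("pics/c7.png",np.hstack([f(im[160:240,260:340],450,450),f(im2[100:250,170:290],350,450)]))
E
```

```text
axis 65.70815260789743 328 ((468.880126953125, -159.21279907226562), (146.0738983154297, 98.56095886230469), 45.735965728759766)
```

View pics/c7.png

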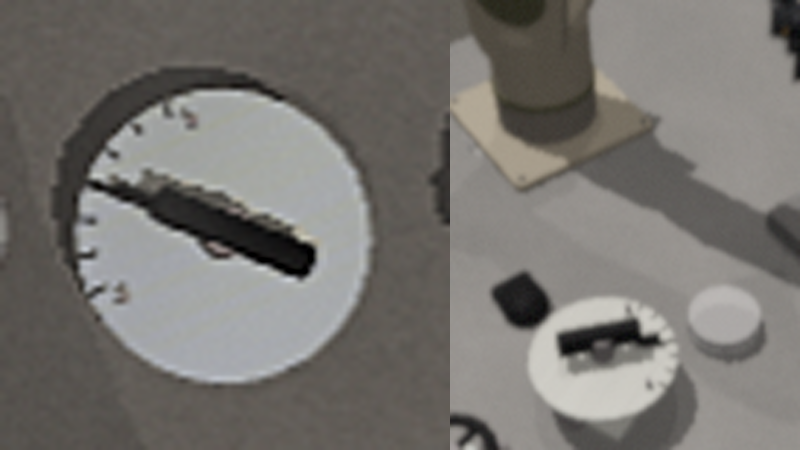

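The pointer (nose near (130,190)) runs straight into the long mark, which ends at (88,180). The black mask merged with the shadow, so I'll do one clean number, plus the sash height from the handle.

```bash
python3 - <<'E'
from h import *
def bar(im):
    v=im.max(2);ys,xs=np.nonzero(v<60);P=np.array([onz("top",x,y,122)[:2] for x,y in zip(xs,ys)])
    P=P[np.linalg.norm(P-[468.3,-196],axis=1)<52];w,e=np.linalg.eigh(np.cov(P.T));return np.degrees(np.arctan2(e[1,1],e[0,1]))%180,len(P)
im,d=camera("top")
print("before",bar(np.load("pics/top0.npz")["im"]),"now",bar(im))
M=np.load("pics/top0.npz")["d"]
im2,d2=camera("scene")
# hood front: bar expected at (563,214,219)
for n,D in(("top",d),("scene",d2)):
    for y in(160,180,200,214,240,260):
        x=563+(y-214)*.0656;u,v=proj(n,[x,y,226])[0].round().astype(int);print(n,y,[atdepth(n,u,v+k,D[v+k,u]).round().tolist() for k in(-1,0,1)])
print(telemetry.state()["contact_force"].round(1))
E
```

```text
Traceback (most recent call last):
  File "h.py", line 9, in onz
    o,d=unproj(name,u,v);return o+d*(z-o[2])/d[2]
        ~~~~~~^^^^^^^^^^
  File "h.py", line 5, in unproj
    p=camera_params(name);K=np.array(p["mtx"]);T=np.array(p["world_to_cam"])
ValueError: time passes only in moves, steps and waits
```

```bash
python3 - <<'E'
from h import *
def bar(im):
    v=im[165:235,265:332].max(2);ys,xs=np.nonzero(v<60);P=np.array([onz("top",x+265,y+165,122)[:2] for x,y in zip(xs,ys)])
    P=P[np.linalg.norm(P-[468.3,-196],axis=1)<52];w,e=np.linalg.eigh(np.cov(P.T));return np.degrees(np.arctan2(e[1,1],e[0,1]))%180,len(P)
im,d=camera("top");im2,d2=camera("scene")
print("before",bar(np.load("pics/top0.npz")["im"]),"now",bar(im))
for n,D in(("top",d),("scene",d2)):
    for y in(160,180,214,240,260):
        u,v=proj(n,[563+(y-214)*.0656,y,226])[0].round().astype(int);print(n,y,[atdepth(n,u,v+k,D[v+k,u]).round().tolist() for k in(-1,0,1)])
E
```

```text
before (np.float64(33.898035432996096), 188) now (np.float64(68.7825992456562), 189)
top 160 [[563.0, 162.0, 221.0], [559.0, 161.0, 226.0], [558.0, 162.0, 219.0]]
top 180 [[563.0, 179.0, 222.0], [559.0, 179.0, 226.0], [586.0, 221.0, -4.0]]
top 214 [[565.0, 214.0, 225.0], [562.0, 214.0, 225.0], [560.0, 214.0, 223.0]]
top 240 [[568.0, 240.0, 225.0], [566.0, 240.0, 223.0], [563.0, 241.0, 220.0]]
top 260 [[568.0, 260.0, 226.0], [566.0, 261.0, 221.0], [592.0, 315.0, 1.0]]
scene 160 [[411.0, 346.0, 18.0], [560.0, 159.0, 226.0], [564.0, 156.0, 226.0]]
scene 180 [[430.0, 351.0, 40.0], [563.0, 180.0, 226.0], [566.0, 176.0, 226.0]]
scene 214 [[401.0, 438.0, -4.0], [564.0, 216.0, 225.0], [568.0, 211.0, 227.0]]
scene 240 [[401.0, 468.0, -3.0], [406.0, 463.0, -2.0], [567.0, 236.0, 226.0]]
scene 260 [[407.0, 490.0, 2.0], [567.0, 259.0, 228.0], [571.0, 255.0, 228.0]]
```

The bar top is at 226 mm, which is shut, and the handle stands at 68.8° against the mark at 68.4°. Handing in.

```bash
python3 -c "
from h import *
print(telemetry.state()['contact_force'].round(1),np.abs(telemetry.state()['joint_vel']).max());print(order.job_done())"
```

```text
[-0.1  0.1 -0.7] 0.018611536399293617
the job is handed in; nothing more can be done
None
```

The sash is fully shut, the purge valve is at half open, and the job is handed in; no verdict was reported. I pushed the sash down slowly on its bar with shut fingers until it met its stop. I then gripped the pointer handle, turned it about 35° anticlockwise, let go and moved the arm away.

**Last checks:**
- **Sash:** the top of the bar is at about 226 mm in both cameras, which is the shut height.
- **Purge valve:** the handle stands at 68.8° against the long mark at 68.4°, so it is within half a degree.
- **Contact:** the force on the tool was near zero at hand-in, with the gripper open and clear.
- **Handwheel and bench items:** the arm stayed clear of them by route and height. I did not measure their positions again at the end.

**Disagreements:**
- **Grip width:** the gripper stopped at about 27 mm on the handle, although the bar is 18 mm wide. I don't know why. The handle still followed the tool degree for degree.
- **Pointer angle:** the two cameras disagreed by about 6° on the pointer nose at the height I first assumed. A nose height of about 84 mm would explain the gap.

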